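Overhang a label plate so its edge can be finished

ROBOT

A 7-joint arm with a two-finger parallel gripper is mounted at the origin on a cart in front of the work surface, level with it; the furniture and walls round the work are solid. World frame = base frame: x ahead of the robot, y to its left, z up, the work surface at z = 0. Lengths are in m, angles in rad, forces in N, time in s.
With the tool pointing down it reaches from about 0.35 to 0.9 m from the base axis. Payload 19.9 kg.
Tool frame: the origin (TCP) lies on the front face of the gripper's body, between the roots of the fingers; the fingertips stand 73 mm ahead of it and the grasp point (between the pads) lies 54 mm ahead of it; z points along the fingers, y is the line along which they close (so a half turn about z gives the same grasp; the last joint's range is limited). The gripper opens to 85 mm and grips with 20 to 120 N. Pads are 22 mm wide; open, the fingers measure 114 mm over their backs; the gripper's body (76 mm by 85 mm) begins 54 mm behind the grasp point. The pads swing forward as they close: fully open they stand 13 mm farther back than shut.
Start: joints at [-1.355, 0.417, -0.01, 1.614, 0.005, 1.111, -0.053], TCP at [0.159, 0.604, 0.304] pointing down, gripper open.
Joint ranges: [-2.81, 2.81], [-0.39, 2.02], [-1.27, 1.25], [0.06, 2.57], [-1.19, 4.33], [0.19, 2], [-2.82, 2.82]. Speed limits (rad/s): [1.89, 1.89, 2.39, 2.39, 3.01, 3.01, 3.01].

INTERFACE

Orientations are given as a 3x3 rotation matrix whose columns are the frame's x, y, z axes.
In Python, from station import bot gives the robot as it stands. The module is installed in compiled form; this text tells all that it offers.
- The arm moves only by the shell command python3 -m jog 'ROWS' [OPENING]. ROWS is a JSON object of lists of equal length, an entry for each row: "delta_pos": the shift along the world's x, y, z normalised to -1 to 1, where 1 is 800 mm, a list of three; "rot": the turn, a rotation vector about the world's x, y, z normalised to -1 to 1, where 1 is 45 degrees, a list of three. A call has exactly 5 rows; each row is the pose to reach, as a shift and turn from the pose commanded when the call began; what a row does not reach only later rows make up. A row lasts 1/10 s, in which the tool goes at most 50 mm and 8.59 degrees, less where a joint would pass 70% of its speed; a pose out of reach is approached as far as the arm can. A call with a number of a shift or a turn outside -1 to 1 is refused whole. A call with a gripper value outside its range is refused whole. OPENING is the opening, from 0 (shut) to 1 (fully open), set as the call begins (- or left out, the last holds). The fingers move at their own pace and stop on an object; the grip force is fixed at half the most. Time passes only in rows, so rows that repeat a pose let the fingers close, or fill a call up. It gives the time, the measured TCP pose, the force, the opening and the grip force at its end, in the units of the state.
- bot.observe(): the state, without advancing time (a new reading comes with each control period).
- bot.read_camera(name): name is "scene" or "top" or "wrist"; returns the picture (480x640x3 uint8, blue, green, red); there is no depth.
- bot.camera_model(name): a dict with "fx", "fy", "cx", "cy" (pixels), "view" (4x4, takes a point from world to camera coordinates); the wrist camera has in their place "T_tool_cam" (4x4, takes a point from camera to tool coordinates, whose origin is the TCP and whose axes are the flange's). Camera axes: x right, y up, looking along -z (the intrinsics and any distortion apply to the point x, -y, -z); pixel columns grow to the right and rows downward; lengths in m; the calibration is good to about 2 mm. A picture is of the moment at which its call begins: read the wrist's pose just before it. camera_model takes no time and is no camera call.
- bot.close_job(): hands the job in; it is judged then, once.
The state is a dict: "clock": time; "qpos": joint angles; "joint_velocities": joint speeds; "effort": joint torques, N m; "ee_pos": TCP position; "orientation": TCP orientation; "contact_force": force on the tool from outside, world axes, zero at the start; "moment": the same for the moment, N m; "grip_width": finger opening in m; "grasp_force": force on a finger pad.
Only numpy, scipy, OpenCV 4.12 (cv2) and the standard library are available. Lean on these libraries where they do the work, as an engineer would, in place of code of your own. Each camera call takes 0.05 s, during which the arm holds its last target. There are 200 camera calls.

TASK

First push the brass label plate back until it lies flush along the metal rail at the back of the wooden ledge. Then push it along the rail until it sticks out over the ledge's red end up to the black line across it (the line level with the end of the ledge) and leave it lying there. Only push it with the fingertips: never lift, tip or drop it, and leave the other things where they are.

Things in the scene. Friction and masses are not known exactly. Their poses are not given: they have to be found in the camera images.
- ledge: fixed dark wooden ledge, flat top 50 mm above the table. Origin: on the table; z up, y along the ledge (280 mm long, -140 to +140), x to the back (top runs -90 to +70). The last 24 mm at the y = -140 end (right-hand, seen from the robot) are red; nothing stands beyond. The bright metal back rail, 12 mm high above the top, 12 mm thick, runs the whole length; its front face is at x = +58
- ledge_end (a point): point on the top edge of the ledge's red end, at x = 0, y = -140, z = 50 mm in the ledge's frame; axes as the ledge's
- label_plate: loose flat brass plate, 92 (its x) by 130 (its y) by 6 mm thick, about 0.5 kg, lying on the ledge top. Origin: centre of its underside; z up, -y end to the ledge's red end, +x side to the rail. Starts 18 to 30 mm short of flush (flush: origin at x = +12 mm in the ledge frame), turned up to 0.2 rad. A push of a few newtons slides it
- plate_line (a point): middle of the black line across the top of the plate, at x = 0, y = -22, z = 6 mm in the plate's frame, so 43 mm from the -y end; axes as the plate's
- rivet_tin: red-lidded tin, 55 mm across, 26 high, on the table behind the ledge; loose bystander, origin at its underside, leave it alone
- edge_slicker: turned brown wooden slicker, 34 mm across, 54 high, standing behind the ledge; loose bystander, origin at its underside, leave it alone
- thread_sky: bright blue coil of thread, 54x48x20 mm, lying in front of the ledge; loose bystander, origin at its underside, leave it alone
- beeswax: yellow wax disc, 49 mm across, 18 high, on the table left of the ledge; loose bystander, origin at its underside, leave it alone
- edge_coat_brown: small white bottle with brown cap, 34 mm across, 74 high, standing at the left; loose bystander, origin at its underside, leave it alone
- mallet: mallet with white head, 61x206x58 mm, lying at the left; loose bystander, origin at its underside, leave it alone

How it is judged:
On the way, in this order (a step that is already met when the one before it is completed fails the run):
1. the plate lies flush along the back rail, its line still well on the ledge (x of label_plate in the frame of ledge above 0.008 m and angle between the y axis of label_plate and the y axis of ledge, either way round below 0.06 rad and z of label_plate in the frame of ledge between 0.046 and 0.054 m and angle between label_plate's own z axis and vertical below 0.05 rad and y of plate_line in the frame of ledge_end above 0.03 m), for 0.2 s.
2. the plate, flush along the rail, overhangs the red end as far as its black line (x of label_plate in the frame of ledge above 0.008 m and angle between the y axis of label_plate and the y axis of ledge, either way round below 0.06 rad and z of label_plate in the frame of ledge between 0.046 and 0.054 m and angle between label_plate's own z axis and vertical below 0.05 rad and y of plate_line in the frame of ledge_end between -0.009 and 0.009 m), for 0.2 s.
At the end, for the whole second after the job is handed in: the plate lies still and flat on the ledge, flush along the rail (gap under 4 mm, turned less than 0.06 rad), with its black line within 9 mm of the ledge's red end (all of step 2 and linear speed of label_plate below 0.01 m/s); the robot touches nothing.
It fails at once if the plate is lifted more than 8 mm off the ledge or tipped more than 0.15 rad (z of label_plate in the frame of ledge above 0.058 m or angle between label_plate's own z axis and vertical above 0.15 rad).
It fails at once if the plate falls off the ledge (z of label_plate in the frame of ledge below 0.035 m).
It fails at once if a bystander is moved more than 15 mm (distance of any of rivet_tin, edge_slicker, thread_sky, beeswax, edge_coat_brown, mallet from where it was at the start of the episode above 0.015 m).
It also fails if it takes over 58 s, if anything falls off the work surface, if the arm or the gripper's body presses on something with over 40 N, if the wrist force passes 120 N, or if a joint passes its speed limit or range.

## Working session

There is one attempt and no reset: what is moved stays moved. The work goes in short steps, Python scripts to look and compute and a shell command to move; the robot and the scene stay as the last step left them, time stands still between calls to the robot, and variables do not carry over. Pictures are saved under pics/ and viewed, at most 10 in all, crops included, and the job is handed in when it is done.

```bash
mkdir -p pics
python3 - <<'E'
from station import bot
import cv2
for n in("top","scene"):
    cv2.imwrite(f"pics/{n}0.png",bot.read_camera(n))
    m=bot.camera_model(n);print(m)
s=bot.observe();print(s["clock"],s["ee_pos"],s["orientation"],s["contact_force"])
E
```

```text
{'fx': 462.0621954439386, 'fy': 462.0621954439386, 'cx': 317.603501491024, 'cy': 241.27585142861992, 'view': array([[-0.19580586, -0.98063518, -0.00383655,  0.36185684],
       [ 0.9608733 , -0.19263862,  0.19902982, -0.52501204],
       [-0.19591471,  0.03528477,  0.97998592, -0.85124277],
       [ 0.        ,  0.        ,  0.        ,  1.        ]])}
{'fx': 541.9428834860332, 'fy': 541.9428834860332, 'cx': 316.75243848010143, 'cy': 243.09365450335096, 'view': array([[ 0.80869033, -0.58803114,  0.01547045, -0.30727586],
       [ 0.45681321,  0.64436747,  0.61327992, -0.4621336 ],
       [-0.37059634, -0.48888643,  0.78971413, -0.64147023],
       [ 0.        ,  0.        ,  0.        ,  1.        ]])}
0.1 [0.15868934 0.60427114 0.30332343] [[-9.67212660e-01  2.53967790e-01 -1.79590384e-04]
 [ 2.53967831e-01  9.67212032e-01 -1.10731656e-03]
 [-1.07520758e-04 -1.11662077e-03 -9.99999371e-01]] [-1.21419429  0.10017446 -0.34794215]
```

View pics/top0.png

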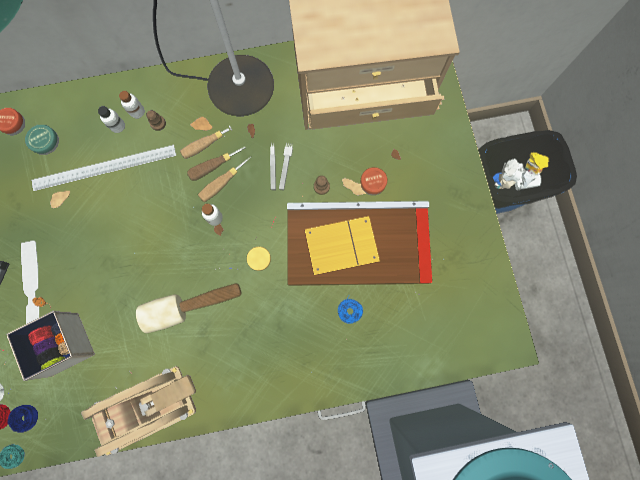

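View pics/scene0.png

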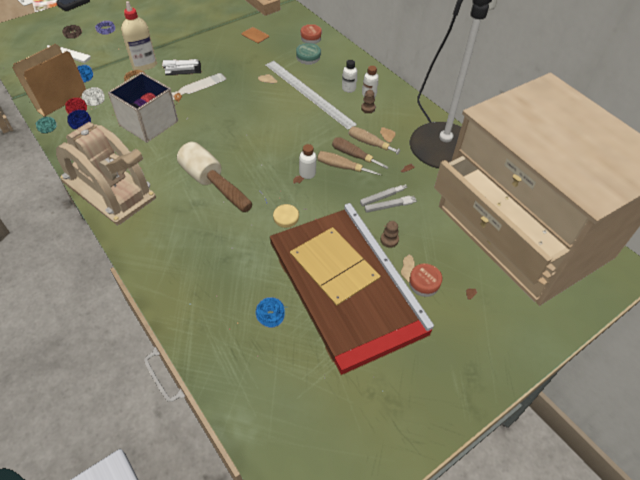

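Run:
```python
import cv2
a=cv2.imread("pics/top0.png")[192:297,280:440];cv2.imwrite("pics/c0.png",cv2.resize(a,None,fx=5,fy=5,interpolation=cv2.INTER_CUBIC))
```

```text
(no output)
```

View pics/c0.png

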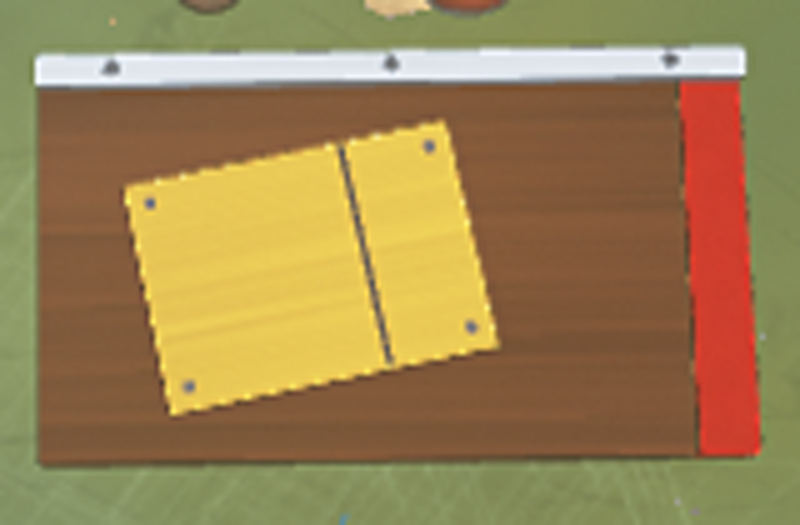

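```bash
cat > h.py <<'E'
from station import bot
import numpy as np
from scipy.optimize import least_squares
m=bot.camera_model("top");V=m["view"]
def proj(P):
    c=np.c_[P,np.ones(len(P))]@V.T
    return np.c_[m["cx"]+m["fx"]*c[:,0]/-c[:,2],m["cy"]-m["fy"]*c[:,1]/-c[:,2]]
def world(p,L,z=0):
    c,s=np.cos(p[2]),np.sin(p[2]);L=np.array(L,float)/1000
    return np.c_[p[0]+c*L[:,0]-s*L[:,1],p[1]+s*L[:,0]+c*L[:,1],L[:,2]+z]
def fit(px,L,z=0,x0=(.6,.2,0)):
    r=least_squares(lambda p:(proj(world(p,L,z))-px).ravel(),x0)
    return r.x,np.abs(r.fun).max()
crop=lambda a,x=280,y=192,k=5:(np.array(a,float)+.5)/k-.5+[x,y]
PL=[[46,65,6],[46,-65,6],[-46,-65,6],[-46,65,6]]
def rel(l,p):
    c,s=np.cos(l[2]),np.sin(l[2]);d=p[:2]-l[:2]
    return [c*d[0]+s*d[1],-s*d[0]+c*d[1],p[2]-l[2]]
E
python3 - <<'E'
from h import *
np.set_printoptions(precision=4,suppress=True)
print("cam",-V[:3,:3].T@V[:3,3])
px=crop([(38,465),(762,455),(35,57),(745,46)])
L=[[-90,140,50],[-90,-140,50],[70,140,62],[70,-140,62]]
l,e=fit(px,L);print(l,e)
p,e=fit(crop([(125,187),(445,121),(498,347),(171,414)]),PL,.05);print(p,e,rel(l,p))
E
```

```text
cam [0.4086 0.2837 0.9401]
[ 0.5774  0.1721 -0.1832] 0.206862666050597
[0.5692 0.2075 0.0069] 0.35593303440145974 [np.float64(-0.014497884246201985), np.float64(0.0332576620224851), np.float64(0.1901571503646708)]
```

Top view: the ledge top has its red end on the right. The plate's corners in the full image are about (305,229), (369,216), (379,261) and (314,274). It is 26 mm short of flush, turned 0.19 rad, and its line is about 150 mm from the end. I'll push it back with both open fingertips.

```bash
python3 -m jog '{"delta_pos":[[0.028,-0.032,0],[0.056,-0.064,0],[0.084,-0.096,0],[0.112,-0.128,0],[0.138,-0.16,0]],"rot":[[0,0,0.02],[0,0,0.04],[0,0,0.06],[0,0,0.08],[0,0,0.094]]}' 1
python3 -m jog '{"delta_pos":[[0.028,-0.032,0],[0.056,-0.064,0],[0.084,-0.096,0],[0.112,-0.128,0],[0.138,-0.16,0]],"rot":[[0,0,0],[0,0,0],[0,0,0],[0,0,0],[0,0,0]]}'
python3 -m jog '{"delta_pos":[[0.028,-0.032,0],[0.056,-0.064,0],[0.084,-0.096,0],[0.112,-0.128,0],[0.138,-0.16,0]],"rot":[[0,0,0],[0,0,0],[0,0,0],[0,0,0],[0,0,0]]}'
python3 -m jog '{"delta_pos":[[0,0,-0.04],[0,0,-0.08],[0,0,-0.12],[0,0,-0.16],[0,0,-0.2]],"rot":[[0,0,0],[0,0,0],[0,0,0],[0,0,0],[0,0,0]]}'
```

```text
clock: 0.6
ee_pos: [0.27, 0.4752, 0.3036]
orientation: [[-0.983, 0.182, -0.0], [0.182, 0.983, -0.0], [-0.0, -0.0, -1.0]]
contact_force: [1.0, 0.9, -0.4]
grip_width: 0.0853
grasp_force: 0.0
clock: 1.1
ee_pos: [0.3803, 0.3472, 0.3037]
orientation: [[-0.983, 0.182, -0.0], [0.182, 0.983, -0.0], [0.0, -0.0, -1.0]]
contact_force: [-0.4, 0.7, 0.9]
grip_width: 0.0855
grasp_force: 0.0
clock: 1.6
ee_pos: [0.4907, 0.2193, 0.3037]
orientation: [[-0.983, 0.182, -0.0], [0.182, 0.983, -0.0], [0.0, -0.0, -1.0]]
contact_force: [-0.0, 0.5, 0.4]
grip_width: 0.0854
grasp_force: 0.0
clock: 2.1
ee_pos: [0.4897, 0.2204, 0.1425]
orientation: [[-0.983, 0.182, -0.0], [0.182, 0.983, -0.0], [0.0, -0.0, -1.0]]
contact_force: [-0.3, 0.8, -0.6]
grip_width: 0.0852
grasp_force: 0.0
```

```bash
python3 -m jog '{"delta_pos":[[0,0,-0.007],[0,0,-0.014],[0,0,-0.021],[0,0,-0.028],[0,0,-0.032]],"rot":[[0,0,0],[0,0,0],[0,0,0],[0,0,0],[0,0,0]]}' | grep -E "ee_pos|force"
python3 -m jog '{"delta_pos":[[0,0,-0.001],[0,0,-0.002],[0,0,-0.003],[0,0,-0.0035],[0,0,-0.0035]],"rot":[[0,0,0],[0,0,0],[0,0,0],[0,0,0],[0,0,0]]}'| grep -E "ee_pos|force"
python3 - <<'E'
from station import bot
import cv2
cv2.imwrite("pics/s1.png",cv2.resize(bot.read_camera("scene")[180:380,240:460],None,fx=3,fy=3,interpolation=cv2.INTER_CUBIC))
E
```

```text
ee_pos: [0.4902, 0.2207, 0.1186]
contact_force: [0.7, 0.1, 0.8]
grasp_force: 0.0
ee_pos: [0.4899, 0.2205, 0.1155]
contact_force: [0.7, -0.1, -0.5]
grasp_force: 0.0
```

View pics/s1.png

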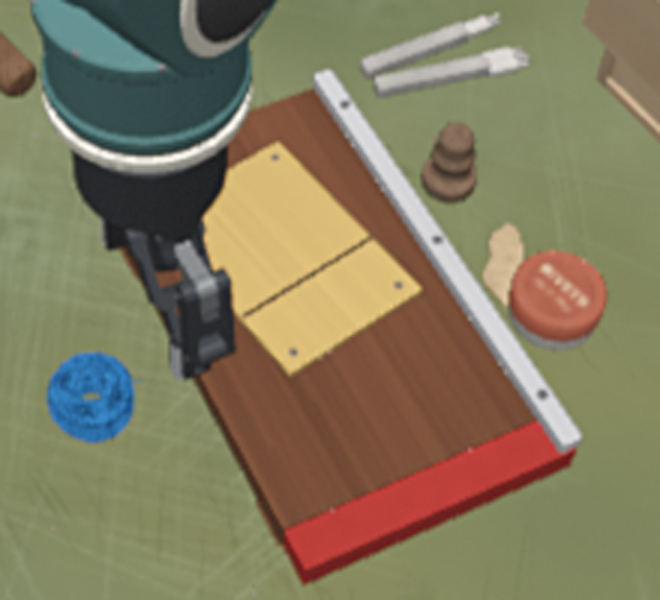

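The fingertips stand at the ledge's front edge, clear of the plate and its brass corners. The near finger tip is at about (190,370) in the crop. Next I'll find the top by touch.

```bash
python3 -m jog '{"delta_pos":[[0,0,-0.001],[0,0,-0.002],[0,0,-0.0025],[0,0,-0.0025],[0,0,-0.0025]],"rot":[[0,0,0],[0,0,0],[0,0,0],[0,0,0],[0,0,0]]}' | grep -E "ee_pos|contact_force"
python3 -m jog '{"delta_pos":[[0,0,-0.001],[0,0,-0.0015],[0,0,-0.0015],[0,0,-0.0015],[0,0,-0.0015]],"rot":[[0,0,0],[0,0,0],[0,0,0],[0,0,0],[0,0,0]]}'| grep -E "ee_pos|contact_force"
```

```text
ee_pos: [0.4899, 0.2205, 0.1134]
contact_force: [0.9, -0.6, 0.3]
ee_pos: [0.4899, 0.2205, 0.1123]
contact_force: [-0.5, -0.3, -0.2]
```

```bash
python3 -m jog '{"delta_pos":[[0,0,-0.001],[0,0,-0.0015],[0,0,-0.0015],[0,0,-0.0015],[0,0,-0.0015]],"rot":[[0,0,0],[0,0,0],[0,0,0],[0,0,0],[0,0,0]]}' | grep -E "ee_pos|contact_force"
python3 -m jog '{"delta_pos":[[0.002,0,0],[0.004,-0.001,0],[0.006,-0.001,0],[0.007,-0.0013,0],[0.007,-0.0013,0]],"rot":[[0,0,0],[0,0,0],[0,0,0],[0,0,0],[0,0,0]]}'| grep -E "ee_pos|contact_force"
python3 -m jog '{"delta_pos":[[0,0,-0.001],[0,0,-0.0015],[0,0,-0.0015],[0,0,-0.0015],[0,0,-0.0015]],"rot":[[0,0,0],[0,0,0],[0,0,0],[0,0,0],[0,0,0]]}' | grep -E "ee_pos|contact_force"
```

```text
ee_pos: [0.4899, 0.2205, 0.1111]
contact_force: [-0.2, 0.9, -0.1]
ee_pos: [0.4957, 0.2194, 0.111]
contact_force: [1.0, -0.2, 0.3]
ee_pos: [0.4955, 0.2195, 0.1099]
contact_force: [0.7, -0.0, -0.4]
```

```bash
python3 -m jog '{"delta_pos":[[0.001,0,0],[0.002,0,0],[0.003,-0.0005,0],[0.004,-0.0007,0],[0.005,-0.0009,0]],"rot":[[0,0,0],[0,0,0],[0,0,0],[0,0,0],[0,0,0]]}'| grep -E "ee_pos|contact_force"
python3 -m jog '{"delta_pos":[[0.001,0,0],[0.002,0,0],[0.003,-0.0005,0],[0.004,-0.0007,0],[0.005,-0.0009,0]],"rot":[[0,0,0],[0,0,0],[0,0,0],[0,0,0],[0,0,0]]}'| grep -E "ee_pos|contact_force"
python3 - <<'E'
from station import bot
import cv2
cv2.imwrite("pics/s2.png",cv2.resize(bot.read_camera("scene")[210:330,260:400],None,fx=5,fy=5,interpolation=cv2.INTER_CUBIC))
E
```

```text
ee_pos: [0.4996, 0.2187, 0.1099]
contact_force: [0.7, 0.2, -0.3]
ee_pos: [0.5034, 0.218, 0.1098]
contact_force: [-4.0, 0.7, 0.8]
```

View pics/s2.png

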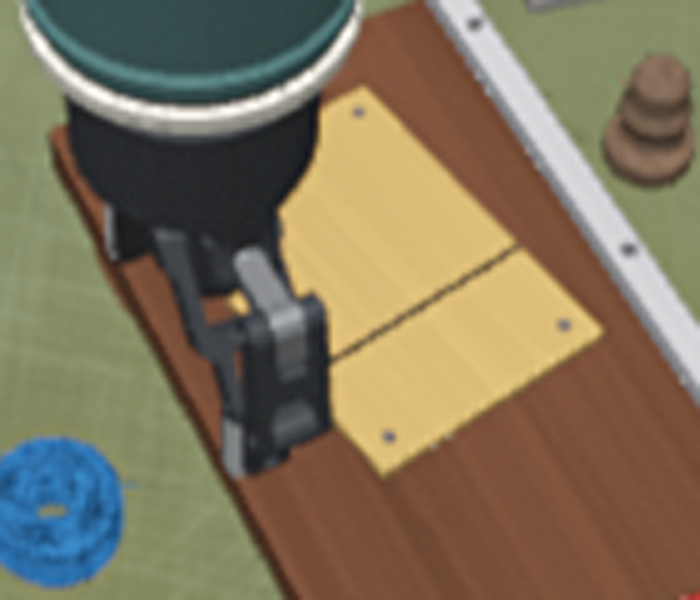

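The fingertips rest on the ledge and the -4 N reading fits contact with the plate at its expected place. I'll keep pushing.

```bash
for i in 1; do
python3 -m jog '{"delta_pos":[[0.003,-0.0005,0],[0.006,-0.001,0],[0.009,-0.0016,0],[0.012,-0.0022,0],[0.015,-0.0027,0]],"rot":[[0,0,0],[0,0,0],[0,0,0],[0,0,0],[0,0,0]]}'| grep -E "ee_pos|contact_force"
python3 -m jog '{"delta_pos":[[0.003,-0.0005,0],[0.006,-0.001,0],[0.009,-0.0016,0],[0.012,-0.0022,0],[0.015,-0.0027,0]],"rot":[[0,0,0],[0,0,0],[0,0,0],[0,0,0],[0,0,0]]}'| grep -E "ee_pos|contact_force"
done
python3 -m jog '{"delta_pos":[[0.002,-0.0004,0],[0.004,-0.0007,0],[0.006,-0.0011,0],[0.008,-0.0015,0],[0.01,-0.0018,0]],"rot":[[0,0,0],[0,0,0],[0,0,0],[0,0,0],[0,0,0]]}'| grep -E "ee_pos|contact_force"
```

```text
ee_pos: [0.5158, 0.2158, 0.1098]
contact_force: [-4.0, 2.6, 0.6]
ee_pos: [0.5277, 0.2136, 0.1098]
contact_force: [-3.2, 2.1, 0.2]
ee_pos: [0.5353, 0.212, 0.1098]
contact_force: [-6.1, 1.0, 3.3]
```

```bash
python3 -m jog '{"delta_pos":[[0.001,0,0],[0.002,-0.0004,0],[0.003,-0.0006,0],[0.003,-0.0006,0],[0.003,-0.0006,0]],"rot":[[0,0,0],[0,0,0],[0,0,0],[0,0,0],[0,0,0]]}'| grep -E "ee_pos|contact_force"
python3 -m jog '{"delta_pos":[[0.001,0,0],[0.002,-0.0004,0],[0.003,-0.0006,0],[0.003,-0.0006,0],[0.003,-0.0006,0]],"rot":[[0,0,0],[0,0,0],[0,0,0],[0,0,0],[0,0,0]]}'| grep -E "ee_pos|contact_force"
```

```text
ee_pos: [0.5378, 0.2116, 0.1098]
contact_force: [-5.3, 0.5, 1.4]
ee_pos: [0.5395, 0.2113, 0.1097]
contact_force: [-10.6, 1.1, 5.5]
```

```bash
python3 -m jog '{"delta_pos":[[0.001,0,0],[0.002,-0.0004,0],[0.002,-0.0004,0],[0.002,-0.0004,0],[0.002,-0.0004,0]],"rot":[[0,0,0],[0,0,0],[0,0,0],[0,0,0],[0,0,0]]}'| grep -E "ee_pos|contact_force"
python3 -m jog '{"delta_pos":[[0.001,0,0],[0.002,-0.0004,0],[0.002,-0.0004,0],[0.002,-0.0004,0],[0.002,-0.0004,0]],"rot":[[0,0,0],[0,0,0],[0,0,0],[0,0,0],[0,0,0]]}'| grep -E "ee_pos|contact_force"
python3 - <<'E'
from station import bot
import cv2
cv2.imwrite("pics/t1.png",cv2.resize(bot.read_camera("top")[192:297,280:440],None,fx=5,fy=5,interpolation=cv2.INTER_CUBIC))
E
```

```text
ee_pos: [0.5399, 0.2114, 0.1096]
contact_force: [-21.2, 1.9, 13.5]
ee_pos: [0.5401, 0.2114, 0.1095]
contact_force: [-32.5, 1.9, 24.3]
```

View pics/t1.png

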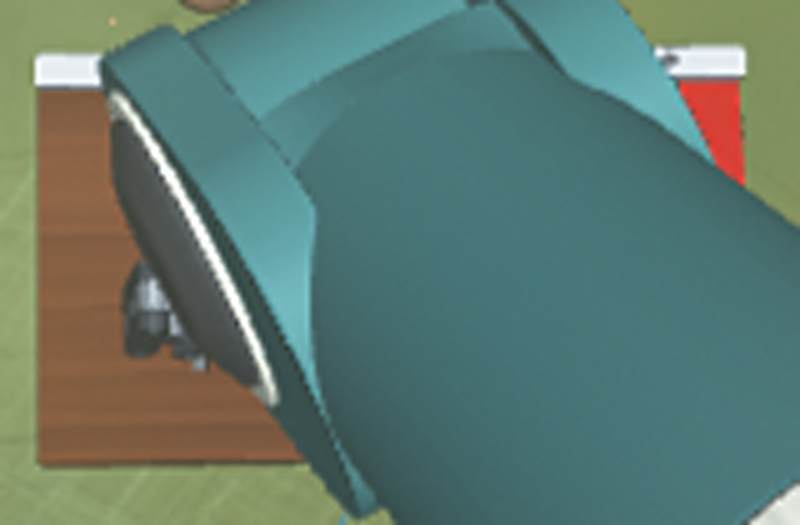

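Force climbed to 32 N with no more travel, so the plate is stopped against the rail. I'll back off, lift, swing a quarter turn and go to the left end.

```bash
python3 -m jog '{"delta_pos":[[-0.005,0.001,0],[-0.01,0.002,0],[-0.015,0.003,0],[-0.02,0.0037,0.0],[-0.025,0.0046,0]],"rot":[[0,0,0],[0,0,0],[0,0,0],[0,0,0],[0,0,0]]}'| grep -E "ee_pos|contact_force"
python3 -m jog '{"delta_pos":[[0,0,0.03],[0,0,0.06],[0,0,0.09],[0,0,0.09],[0,0,0.09]],"rot":[[0,0,0],[0,0,-0.15],[0,0,-0.3],[0,0,-0.45],[0,0,-0.6]]}' 0.55| grep -E "ee_pos|contact_force"
python3 -m jog '{"delta_pos":[[0.022,0.024,0],[0.044,0.048,0],[0.066,0.072,0],[0.088,0.096,0],[0.11,0.12,0]],"rot":[[0,0,-0.17],[0,0,-0.34],[0,0,-0.51],[0,0,-0.68],[0,0,-0.8]]}'
python3 -m jog '{"delta_pos":[[0,0,0],[0,0,0],[0,0,0],[0,0,0],[0,0,0]],"rot":[[0,0,-0.15],[0,0,-0.3],[0,0,-0.45],[0,0,-0.6],[0,0,-0.6]]}'
python3 - <<'E'
from station import bot
import cv2
cv2.imwrite("pics/t2.png",cv2.resize(bot.read_camera("top")[192:297,280:440],None,fx=5,fy=5,interpolation=cv2.INTER_CUBIC))
print(bot.observe()["qpos"])
E
```

```text
ee_pos: [0.5234, 0.2143, 0.1099]
contact_force: [0.2, 0.9, -0.2]
ee_pos: [0.5237, 0.2145, 0.1827]
contact_force: [-0.2, 0.7, -0.2]
clock: 11.75
ee_pos: [0.612, 0.3113, 0.1818]
orientation: [[-0.279, 0.96, 0.0], [0.96, 0.279, -0.0], [-0.0, -0.0, -1.0]]
contact_force: [0.1, -0.6, 0.3]
grip_width: 0.0469
grasp_force: 0.0
clock: 12.25
ee_pos: [0.6113, 0.3105, 0.1816]
orientation: [[0.184, 0.983, -0.0], [0.983, -0.184, -0.001], [-0.001, -0.0, -1.0]]
contact_force: [-0.2, 0.5, -0.4]
grip_width: 0.0472
grasp_force: 0.0
[-0.89088358  0.71702185  0.56603739  1.55806173 -0.43326324  0.99465016
 -0.37753624]
```

View pics/t2.png

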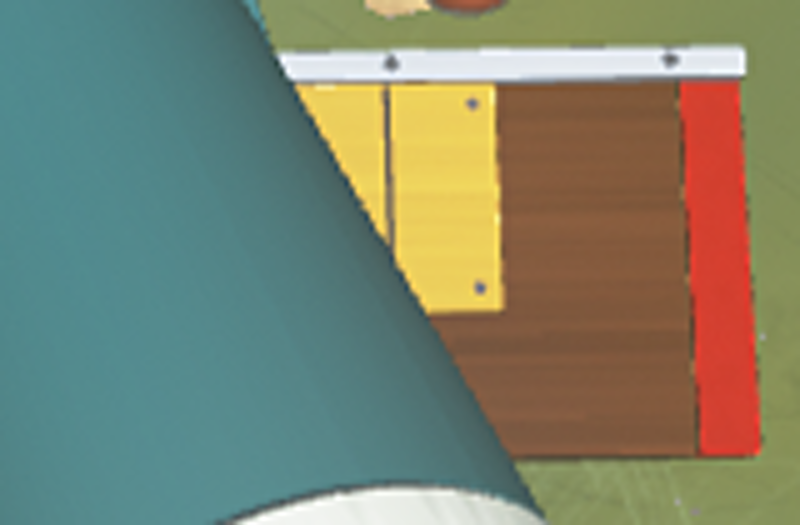

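The plate is flush with the rail. Its red-side end runs from (495,84) to (503,311) in the crop, with the line at x≈388.

```bash
cat >> h.py <<'E'
l=np.array([.5774,.1721,-.1832])
def endy(px,x=-34):  # plate y from front -y corner
    r=least_squares(lambda q:(proj(world(l,[[x,q[0]*1000-65,56]]))-px).ravel(),[0.])
    return r.x[0]
E
python3 - <<'E'
from h import *
print(endy(crop([(503,311)])),endy(crop([(496,84)]),58))
t=bot.observe()["ee_pos"];print(rel(l,np.r_[t[:2],0]))
E
```

```text
0.02381033517505496 0.022835454966648107
[np.float64(0.008124486502633907), np.float64(0.1422543071428441), np.float64(0.1832)]
```

```bash
python3 -m jog '{"delta_pos":[[-0.0046,-0.0246,-0.02],[-0.0046,-0.0246,-0.04],[-0.0046,-0.0246,-0.055],[-0.0046,-0.0246,-0.065],[-0.0046,-0.0246,-0.067]],"rot":[[0,0,0],[0,0,0],[0,0,0],[0,0,0],[0,0,0]]}'| grep -E "ee_pos|contact_force"
python3 -m jog '{"delta_pos":[[0,0,-0.001],[0,0,-0.002],[0,0,-0.003],[0,0,-0.003],[0,0,-0.003]],"rot":[[0,0,0],[0,0,0],[0,0,0],[0,0,0],[0,0,0]]}'| grep -E "ee_pos|contact_force"
python3 -m jog '{"delta_pos":[[0,0,-0.001],[0,0,-0.002],[0,0,-0.002],[0,0,-0.002],[0,0,-0.002]],"rot":[[0,0,0],[0,0,0],[0,0,0],[0,0,0],[0,0,0]]}'| grep -E "ee_pos|contact_force"
python3 -m jog '{"delta_pos":[[0,0,-0.001],[0,0,-0.0015],[0,0,-0.0015],[0,0,-0.0015],[0,0,-0.0015]],"rot":[[0,0,0],[0,0,0],[0,0,0],[0,0,0],[0,0,0]]}'| grep -E "ee_pos|contact_force"
```

```text
ee_pos: [0.6075, 0.2911, 0.1272]
contact_force: [0.5, -0.5, -0.1]
ee_pos: [0.6079, 0.2907, 0.1261]
contact_force: [0.2, 0.3, 0.4]
ee_pos: [0.6079, 0.2906, 0.1243]
contact_force: [0.4, 0.2, -0.6]
ee_pos: [0.6079, 0.2907, 0.1231]
contact_force: [0.2, 0.1, -0.3]
```

```bash
python3 -m jog '{"delta_pos":[[0,0,-0.001],[0,0,-0.0015],[0,0,-0.0015],[0,0,-0.0015],[0,0,-0.0015]],"rot":[[0,0,0],[0,0,0],[0,0,0],[0,0,0],[0,0,0]]}'| grep -E "ee_pos|contact_force"
python3 -m jog '{"delta_pos":[[0,0,-0.001],[0,0,-0.0015],[0,0,-0.0015],[0,0,-0.0015],[0,0,-0.0015]],"rot":[[0,0,0],[0,0,0],[0,0,0],[0,0,0],[0,0,0]]}'| grep -E "ee_pos|contact_force"
python3 -m jog '{"delta_pos":[[0,0,-0.001],[0,0,-0.0015],[0,0,-0.0015],[0,0,-0.0015],[0,0,-0.0015]],"rot":[[0,0,0],[0,0,0],[0,0,0],[0,0,0],[0,0,0]]}'| grep -E "ee_pos|contact_force"
```

```text
ee_pos: [0.6078, 0.2906, 0.1219]
contact_force: [1.2, -0.0, -1.0]
ee_pos: [0.6079, 0.2907, 0.1207]
contact_force: [-0.2, -0.8, -0.3]
ee_pos: [0.608, 0.2906, 0.1202]
contact_force: [-4.9, -2.0, 11.1]
```

```bash
python3 -m jog '{"delta_pos":[[0,0,0.0025],[-0.0011,-0.006,0.0025],[-0.0022,-0.012,0.0025],[-0.0033,-0.018,0.0025],[-0.0046,-0.0246,0.0025]],"rot":[[0,0,0],[0,0,0],[0,0,0],[0,0,0],[0,0,0]]}'| grep -E "ee_pos|contact_force"
python3 -m jog '{"delta_pos":[[-0.0009,-0.005,0],[-0.0018,-0.01,0],[-0.0028,-0.015,0],[-0.0037,-0.02,0],[-0.0046,-0.0246,0]],"rot":[[0,0,0],[0,0,0],[0,0,0],[0,0,0],[0,0,0]]}'| grep -E "ee_pos|contact_force"
python3 -m jog '{"delta_pos":[[-0.0009,-0.005,0],[-0.0018,-0.01,0],[-0.0028,-0.015,0],[-0.0037,-0.02,0],[-0.0046,-0.0246,0]],"rot":[[0,0,0],[0,0,0],[0,0,0],[0,0,0],[0,0,0]]}'| grep -E "ee_pos|contact_force"
```

```text
ee_pos: [0.6041, 0.2703, 0.1214]
contact_force: [-0.5, -0.3, -0.5]
ee_pos: [0.6004, 0.251, 0.1214]
contact_force: [1.1, 2.5, -1.4]
ee_pos: [0.5967, 0.2312, 0.1214]
contact_force: [1.3, 2.7, -1.8]
```

```bash
python3 -m jog '{"delta_pos":[[-0.0009,-0.005,0],[-0.0018,-0.01,0],[-0.0028,-0.015,0],[-0.0037,-0.02,0],[-0.0046,-0.0246,0]],"rot":[[0,0,0],[0,0,0],[0,0,0],[0,0,0],[0,0,0]]}'| grep -E "ee_pos|contact_force"
python3 -m jog '{"delta_pos":[[-0.0009,-0.005,0],[-0.0018,-0.01,0],[-0.0028,-0.015,0],[-0.0037,-0.02,0],[-0.0046,-0.0246,0]],"rot":[[0,0,0],[0,0,0],[0,0,0],[0,0,0],[0,0,0]]}'| grep -E "ee_pos|contact_force"
python3 -m jog '{"delta_pos":[[-0.0009,-0.005,0],[-0.0018,-0.01,0],[-0.0028,-0.015,0],[-0.0037,-0.02,0],[-0.0046,-0.0246,0]],"rot":[[0,0,0],[0,0,0],[0,0,0],[0,0,0],[0,0,0]]}'| grep -E "ee_pos|contact_force"
python3 -m jog '{"delta_pos":[[-0.0009,-0.005,0],[-0.0018,-0.01,0],[-0.0028,-0.015,0],[-0.0037,-0.02,0],[-0.0046,-0.0246,0]],"rot":[[0,0,0],[0,0,0],[0,0,0],[0,0,0],[0,0,0]]}'| grep -E "ee_pos|contact_force"
python3 - <<'E'
from station import bot
import cv2
cv2.imwrite("pics/s3.png",cv2.resize(bot.read_camera("scene")[200:400,260:480],None,fx=3,fy=3,interpolation=cv2.INTER_CUBIC))
E
```

```text
ee_pos: [0.593, 0.2115, 0.1215]
contact_force: [0.4, 2.9, -1.7]
ee_pos: [0.5894, 0.1919, 0.1215]
contact_force: [-0.3, 3.1, -2.0]
ee_pos: [0.5857, 0.1722, 0.1215]
contact_force: [0.9, 3.3, -2.4]
ee_pos: [0.582, 0.1525, 0.1215]
contact_force: [-0.3, 2.1, -2.2]
```

View pics/s3.png

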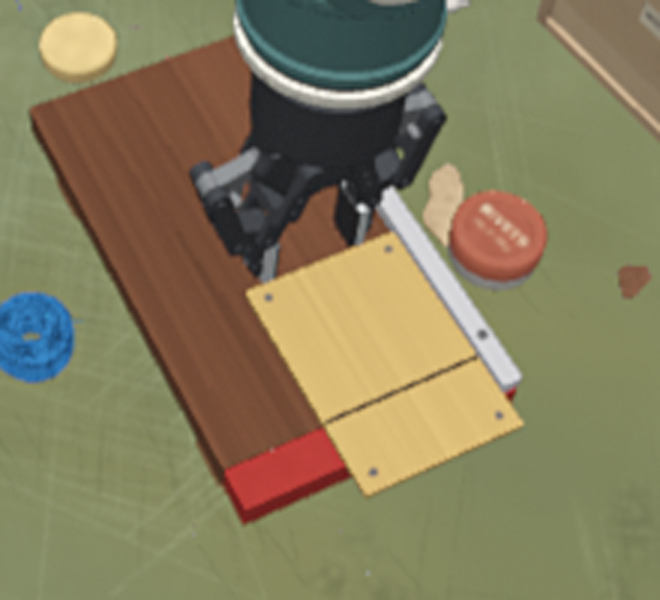

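The plate is still flush, and its line, from (328,422) to (478,357), is about 25 mm short of the red end.

```bash
python3 -m jog '{"delta_pos":[[-0.0009,-0.005,0],[-0.0018,-0.01,0],[-0.0028,-0.015,0],[-0.0037,-0.02,0],[-0.0046,-0.0246,0]],"rot":[[0,0,0],[0,0,0],[0,0,0],[0,0,0],[0,0,0]]}'| grep -E "ee_pos|contact_force"
python3 -m jog '{"delta_pos":[[-0.0003,-0.0016,0],[-0.0006,-0.0033,0],[-0.0008,-0.0045,0],[-0.0008,-0.0045,0],[-0.0008,-0.0045,0]],"rot":[[0,0,0],[0,0,0],[0,0,0],[0,0,0],[0,0,0]]}'| grep -E "ee_pos|contact_force"
python3 - <<'E'
from station import bot
import cv2
cv2.imwrite("pics/s4.png",cv2.resize(bot.read_camera("scene")[280:400,320:460],None,fx=5,fy=5,interpolation=cv2.INTER_CUBIC))
import h; h.m=bot.camera_model("scene");h.V=h.m["view"]
for y in(-.112,-.115,-.118,-.121):
    P=h.world(h.l,[[-34,y*1000-22,56],[58,y*1000-22,56],[-34,y*1000-65,56],[58,y*1000-65,56],[-90,-140,50]])
    print(y,((h.proj(P)-[320,280]+.5)*5-.5).round(0).tolist())
E
```

```text
ee_pos: [0.5784, 0.1329, 0.1215]
contact_force: [0.5, 4.4, -1.0]
ee_pos: [0.5778, 0.1296, 0.1215]
contact_force: [0.7, 3.5, 1.1]
-0.112 [[274.0, 353.0], [534.0, 238.0], [346.0, 474.0], [611.0, 352.0], [116.0, 452.0]]
-0.115 [[279.0, 361.0], [539.0, 245.0], [351.0, 483.0], [617.0, 361.0], [116.0, 452.0]]
-0.118 [[284.0, 369.0], [544.0, 253.0], [357.0, 492.0], [622.0, 369.0], [116.0, 452.0]]
-0.121 [[289.0, 378.0], [549.0, 261.0], [362.0, 501.0], [628.0, 377.0], [116.0, 452.0]]
```

View pics/s4.png

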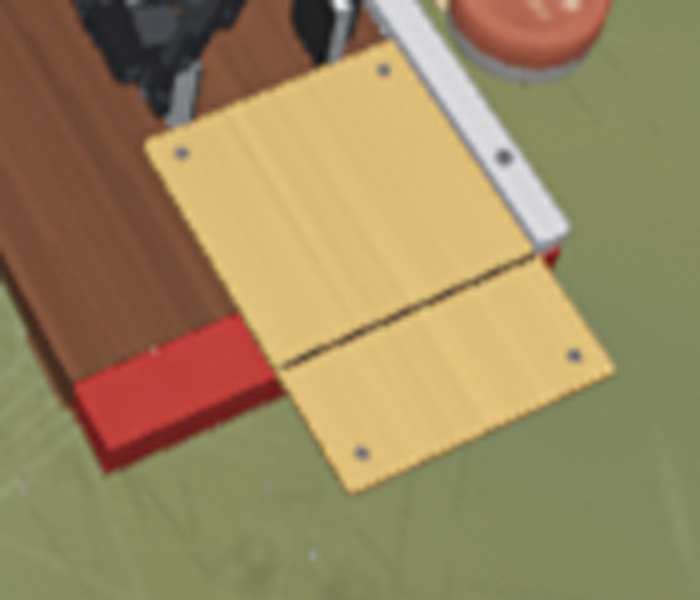

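The line, from (282,368) to (538,253), lies level with the ledge's end edge, and the plate is still flush. I'll back off and hand in.

```bash
python3 -m jog '{"delta_pos":[[0.001,0.006,0],[0.0022,0.012,0],[0.0033,0.018,0],[0.0046,0.025,0],[0.0055,0.03,0]],"rot":[[0,0,0],[0,0,0],[0,0,0],[0,0,0],[0,0,0]]}'| grep -E "ee_pos|contact_force"
python3 -m jog '{"delta_pos":[[0,0,0.03],[0,0,0.06],[0,0,0.09],[0,0,0.1],[0,0,0.1]],"rot":[[0,0,0],[0,0,0],[0,0,0],[0,0,0],[0,0,0]]}'| grep -E "ee_pos|contact_force|clock"
python3 - <<'E'
from station import bot
import cv2
cv2.imwrite("pics/s5.png",cv2.resize(bot.read_camera("scene")[280:400,320:460],None,fx=5,fy=5,interpolation=cv2.INTER_CUBIC))
E
```

```text
ee_pos: [0.5822, 0.1543, 0.1214]
contact_force: [-0.8, 1.1, 0.5]
clock: 21.4
ee_pos: [0.5825, 0.1539, 0.2023]
contact_force: [-0.8, 0.4, -0.1]
```

View pics/s5.png

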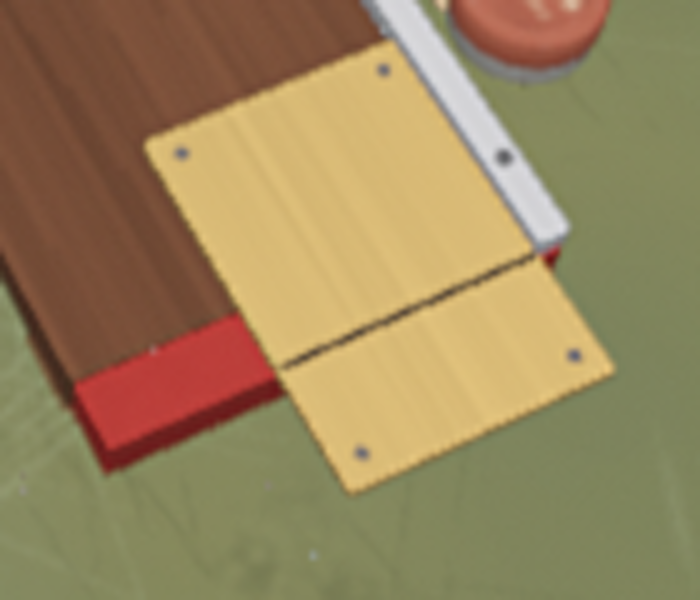

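The plate is unchanged and flush, the line is at the end edge, and the gripper is clear.

```bash
python3 -c "
from station import bot
print(bot.close_job())"
```

```text
the job is handed in; nothing more can be done
None
```

I handed the job in at about 21 s: in the last picture the plate lies flush along the rail with its black line within about 2 mm of the red end, and the gripper is clear of it; the hand-in returned no verdict.

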